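# Close up the test-block chest

## Robot

A 7-joint arm with a two-finger parallel gripper is mounted at the origin on the work surface. World frame = base frame: x ahead of the robot, y to its left, z up, the work surface at z = 0. Lengths are in m, angles in rad, forces in N, time in s.
With the tool pointing down it reaches from about 0.425 to 0.875 m from the base axis. Payload 8.4 kg.
Tool frame: the origin (TCP) lies at the very end of the fingers, on their centre line; the grasp point (between the pads) lies 19 mm behind it (env.pinch_z is the distance from the TCP to the grasp point, in m); z points along the fingers, y is the line along which they close (so a half turn about z gives the same grasp; the last joint's range is limited). The gripper opens to 85 mm and grips with 20 to 120 N. Pads are 22 mm wide; open, the fingers measure 114 mm over their backs; the gripper's body (76 mm by 85 mm) begins 54 mm behind the grasp point. The pads swing forward as they close: fully open they stand 13 mm farther back than shut.
Start: joints at [-1.233, 0.333, 0.04, 1.465, -0.013, 1.343, -0.059], TCP at [0.275, 0.589, 0.231] pointing down, gripper open.
Joint ranges: [-2.58, 2.58], [-0.38, 2.09], [-1.3, 1.39], [0.25, 2.4], [-1.5, 4.64], [0.08, 2.09], [-2.65, 2.65]. Speed limits (rad/s): [2.22, 2.22, 2.79, 2.79, 3.14, 3.14, 3.14].

## Interface

Orientations are given as a unit quaternion [x, y, z, w].
In Python, from cell import env gives the robot as it stands.
- The arm moves only by the tool jog_arm, never from a script. Its argument "moves" is text: rows parted by semicolons, each of 5 numbers parted by spaces: the shift along the tool's x, y, z in cm, then the turn about the tool's z in degrees, then the closure, from 0 (fully open) to 1 (shut). A call has 1 to 8 rows; each row shifts and turns the commanded pose from where the row before left it, along the tool's axes as they then stand; what a row does not reach is not made up. A row lasts 1/10 s, in which the tool goes at most 50 mm and 8.59 degrees, less where a joint would pass 70% of its speed; a pose out of reach is approached as far as the arm can. A call with a gripper value outside its range is refused whole. The fingers move at their own pace and stop on an object; "grip_force" is the grip in N (left out, the last holds). Time passes only in rows, so rows that do not move let the fingers close. It gives the time, the measured TCP pose, the force, the opening and the grip force at its end, in the units of the state.
- env.get_state(): the state, without advancing time (a new reading comes with each control period).
- env.grab_frame(name): name is "side" or "top" or "wrist"; returns a dict with "frame" (400x640x3 uint8, red, green, blue), "range_z" (400x640 float32, m along the optical axis (not along the pixel's ray), 0 where there is no reading), "vertical_fov" (degrees; the focal length in pixels is half the picture's height over the tangent of half this angle, whatever the lens; pixels are square), "cx", "cy" (the principal point, pixels), "D" ([k1, k2, p1, p2, k3] as OpenCV has them; the pictures are not rectified), "rvec" (rotation vector, rad) and "tvec" (3), from world to camera coordinates, as OpenCV has them. Camera axes: x right, y down, z forward; pixel columns grow to the right and rows downward; lengths in m; the calibration is good to about 2 mm. A picture is of the moment at which its call begins.
- env.sign_off(): hands the job in; it is judged then, once.
The state is a dict: "t": time; "joint_positions": joint angles; "dq": joint speeds; "effort": joint torques, N m; "tcp_pos": TCP position; "tcp_rot": TCP orientation; "force": force on the tool from outside, world axes, zero at the start; "torque": the same for the moment, N m; "width": finger opening in m; "gripper_force": force on a finger pad.
Only numpy, scipy, OpenCV 4.12 (cv2) and the standard library are available. Lean on these libraries where they do the work, as an engineer would, in place of code of your own. Each camera call takes 0.05 s, during which the arm holds its last target. There are 200 camera calls.

## Task

Close up the small test-block chest on the bench: with your fingertips push both of its open drawers fully home, and only after that push its raised lid over and all the way down shut, without slamming it. Touch the lid from its outside only, never on the blue lining inside it; pinch and lift nothing, and leave everything that stands around and in the chest where it is.

Things in the scene. Friction and masses are not known exactly. Their poses are not given: they have to be found in the camera images.
- chest: Grey metal chest fixed to the bench, 170 deep (x) by 300 wide (y) by 104 mm high without lid. Origin: centre of its underside, on the bench. Its front faces its own -x, towards the robot; y to the robot's left, z up. Two drawers side by side; above them (chest front wall from 72 mm up) an open tray 26 mm deep under the lid.
- drawer_left (a joint): How far the left (+y) drawer stands open, in m: 0 home (hard stop), at most 0.08. Push it to the chest's +x to shut it. Friction 2 N plus 6 N per m/s, no spring: it stays where left. Blue front panel 134 wide, 12 to 70 mm above the bench, centred at chest y = +73 mm; its face lies at chest x = -85 mm (flush with the chest's front) when shut.
- drawer_right (a joint): The same for the right (-y) drawer, centred at chest y = -73 mm.
- drawer_left_knob (a point): Middle of the front end of the left drawer's steel knob (18 mm across, standing 18 mm out of the middle of the front panel), 46 mm above the bench. Moves with the drawer; its axes are the chest's.
- drawer_right_knob (a point): The same for the right drawer.
- lid (a joint): Opening angle of the black lid in rad: 0 shut (hard stop, flat on the chest's rim), 1.57 upright. Hinged along the chest's far (+x) top edge: it shuts by turning towards the robot and down. A stiff hinge (0.65 N m friction; lid 0.3 to 0.55 kg) holds it at any angle: it does not fall and must be pushed right to the stop.
- lid_hinge (a point): Middle of the lid's hinge line, which runs along the chest's y: at chest (85, 0, 104) mm. Fixed on the chest.
- lid_front (a point): Middle of the lid's free edge, on its outer face. Lid: plate 170 (hinge to edge) by 300 by 12 mm, a steel tab 10 mm out from the edge. At lid angle a the point lies from the hinge line 170 mm along (-cos a, sin a) and 12 mm along (sin a, cos a) in the chest's (x, z). Its z axis is the outer face's outward normal: up when shut, away from the robot when upright.
- puck_red: Red specimen puck, 30 mm across, 18 high, standing loose in the chest's open tray, clear of the lid. Origin: centre of its underside. It only stands there: not to be moved.
- puck_black: Black specimen puck, same size, also in the tray. It only stands there: not to be moved.
- puck_green: Green specimen puck, 30 mm across, 18 high, on the bench in front of the chest, between the drawers. Origin: centre of its underside. It only stands there: not to be moved.
- objective: Steel microscope objective standing on its flange beside the chest, 28 mm across, 45 high. Origin: centre of its underside. It only stands there: not to be moved.
- test_block: Brass hardness test block, a disc 52 mm across, 15 high, beside the chest. Origin: centre of its underside. It only stands there: not to be moved.
- oil_bottle: Amber oil bottle with a white cap, 40 mm across, 75 high, beside the chest. Origin: centre of its underside. It only stands there: not to be moved.
- screwdriver: Screwdriver with a yellow handle, 170 mm long, lying on the bench off to the left, along its x axis. It only stands there: not to be moved.

How it is judged:
On the way, in this order (a step that is already met when the one before it is completed fails the run):
1. both drawers are pushed home while the lid is still up (value of joint each of drawer_left, drawer_right below 0.004 m and value of joint lid above 0.7 rad), for 0.1 s.
2. then the lid is shut (value of joint lid below 0.04 rad), for 0.2 s.
At the end, for the whole second after the job is handed in: Both drawers within 4 mm of home, the lid within 0.04 rad (7 mm at its front edge) of shut, and every loose thing within 20 mm of where it stood (value of joint each of drawer_left, drawer_right below 0.004 m and value of joint lid below 0.04 rad and distance of each of puck_red, puck_black, puck_green, objective, test_block, oil_bottle, screwdriver from where it was at the start of the episode below 0.02 m); the robot touches nothing.
It fails at once if a loose thing around or in the chest is lifted, carried or pushed more than 20 mm from its place (distance of any of puck_red, puck_black, puck_green, objective, test_block, oil_bottle, screwdriver from where it was at the start of the episode above 0.02 m).
It fails at once if the lid is slammed: it shuts faster than 3 rad/s (velocity of joint lid below -3 rad/s).
It fails at once if the lining inside the lid is touched (over 1 N), as when the lid is pinched (contact force between the fingers and lid_c2 above 1 N).
It also fails if it takes over 54 s, if anything falls off the work surface, if the arm or the gripper's body presses on something with over 40 N, if the wrist force passes 120 N, or if a joint passes its speed limit or range.

## Working session

There is one attempt and no reset: what is moved stays moved. The work goes in short steps, Python scripts to look and compute and a tool call to move; the robot and the scene stay as the last step left them, time stands still between calls to the robot, and variables do not carry over. Pictures are saved under pics/ and viewed, at most 10 in all, crops included, and the job is handed in when it is done.

Besides the shell and the picture viewer there is one more tool, called after ">>>" as name(argument=value, ...), one argument or row to a line, values as JSON. jog_arm: Moves the arm, as the interface text tells. Its arguments: {"type":"object","properties":{"moves":{"type":"string"},"grip_force":{"type":"number"}},"required":["moves"]}

```bash
mkdir -p pics; cat > h.py <<'E'
import numpy as np,cv2
from cell import env
def grab(n):
    return env.grab_frame(n)
def K(f):
    fl=200/np.tan(np.radians(f["vertical_fov"])/2)
    return np.array([[fl,0,f["cx"]],[0,fl,f["cy"]],[0,0,1.]])
def world(f,uv,z=None):
    """pixels -> world by depth map"""
    out=[]
    R,_=cv2.Rodrigues(np.array(f["rvec"],float));t=np.array(f["tvec"],float).ravel()
    for u,v in uv:
        n=cv2.undistortPoints(np.array([[[u,v]]],float),K(f),np.array(f["D"],float))[0,0]
        d=np.array([n[0],n[1],1.]);c=-R.T@t;r=R.T@d
        s=f["range_z"][int(round(v)),int(round(u))] if z is None else (z-c[2])/r[2]
        out.append(c+s*r)
    return np.array(out)
def cloud(f):
    R,_=cv2.Rodrigues(np.array(f["rvec"],float));t=np.array(f["tvec"],float).ravel()
    v,u=np.mgrid[0:400,0:640]
    n=cv2.undistortPoints(np.stack([u,v],-1).reshape(-1,1,2).astype(float),K(f),np.array(f["D"],float))[:,0]
    s=f["range_z"].reshape(-1,1)
    return ((np.c_[n,np.ones(len(n))]*s-t)@R).reshape(400,640,3)
E
python3 - <<'E'
from h import *
import pickle
for n in("top","side"):
    f=grab(n);pickle.dump(f,open(n+".pkl","wb"));cv2.imwrite(f"pics/{n}0.png",f["frame"][:,:,::-1])
print(env.get_state())
E
```

```text
{'t': 0.1, 'joint_positions': array([-1.23317199,  0.3338514 ,  0.03986848,  1.46616373, -0.01341194,
        1.34330859, -0.0585029 ]), 'dq': array([ 5.00127000e-06, -1.84203088e-03,  1.08924375e-03, -3.07759792e-03,
       -1.53727045e-03,  6.46503022e-04,  4.65840481e-04]), 'effort': array([ 2.97843093e-03, -6.60019040e+01,  1.36916600e+00, -4.06480372e+01,
        1.68637448e-02,  9.08851594e-03,  5.91136313e-05]), 'tcp_pos': array([0.27483509, 0.58858813, 0.23051228]), 'tcp_rot': array([ 2.16687728e-01,  9.76240694e-01, -7.23169905e-04, -1.17021449e-04]), 'force': array([-0.37530257,  1.30208385,  0.28479654]), 'torque': array([-0.05352967, -0.01970615,  0.01834262]), 'gripper_force': 0.0, 'width': 0.08537083750721586}
```

View pics/top0.png

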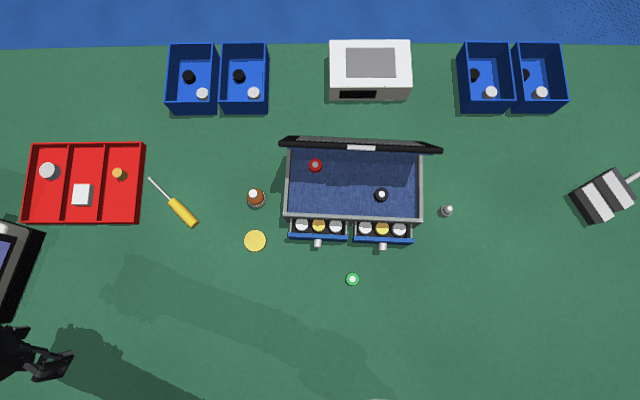

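View pics/side0.png

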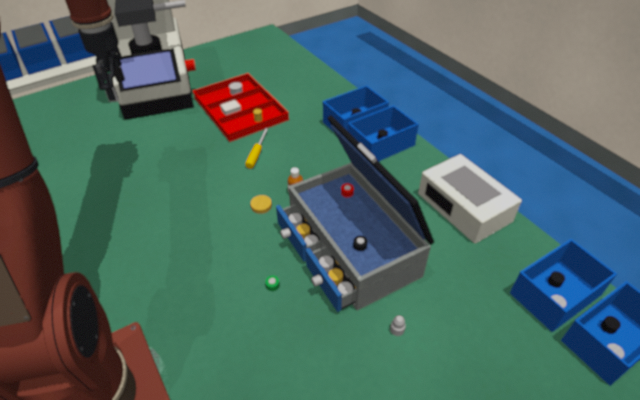

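The top view shows the chest at about (285–422, 140–222), the knob ends at (318,243) and (382,246), the green puck at (352,279), the bottle at (256,198), the brass block at (255,240) and the objective at (447,210). The lid is near upright, with its top edge at y≈143. The side view agrees.

```bash
python3 - <<'E'
from h import *
import pickle
np.set_printoptions(precision=4,suppress=True)
f=pickle.load(open("top.pkl","rb"));P=cloud(f)
# rim points by height
im=f["frame"].astype(int)
m=(abs(P[...,2]-.104)<.005)
m[:200]=0;m[:, :270]=0;m[:,440:]=0
v,u=np.nonzero(m);q=P[m];print(len(q),u.min(),u.max(),v.min(),v.max())
r=cv2.minAreaRect(q[:,:2].astype(np.float32)*1000);print("front rim",r, cv2.boxPoints(r))
for n,uv in dict(knobL=(318,246),knobR=(382,249),green=(352,279),lidtopL=(283,139),lidtopR=(438,151),tab=(361,148),bottle=(256,193),brass=(255,240),obj=(447,208),red=(315,164),blk=(381,194),tray=(350,180)).items(): print(n,world(f,[uv])[0])
# side cloud: lid
g=pickle.load(open("side.pkl","rb"));Q=cloud(g)
for uv in [(340,135),(380,180),(420,225),(400,222),(350,160),(429,240)]: print(uv,Q[uv[1],uv[0]])
for nm,C in(("top",P),("side",Q)):
    b=(C[...,0]>.5)&(C[...,0]<.95)&(abs(C[...,1])<.25)&(C[...,2]>.14)&(C[...,2]<.4)
    p=C[b];print(nm,len(p),p.min(0),p.max(0))
    for zz in np.arange(.14,.3,.02):
        s=p[abs(p[:,2]-zz)<.01]
        if len(s)>10:
            k=np.polyfit(s[:,1],s[:,0],1);print(zz,len(s),k,s[:,1].min(),s[:,1].max())
    # blue drawer fronts
    c=(C[...,2]>.02)&(C[...,2]<.068)&(C[...,0]>.4)&(C[...,0]<.7)&(abs(C[...,1])<.25)&(({"top":f,"side":g}[nm])["frame"][...,2].astype(int)-({"top":f,"side":g}[nm])["frame"][...,0]>60)
    print("blue",c.sum(),C[c].min(0) if c.any() else "",C[c].max(0) if c.any() else "")
E
```

```text
688 283 423 200 222
front rim ((531.1065063476562, 51.14502716064453), (299.6796569824219, 48.14570236206055), 89.41658020019531) [[505.5092 -98.4419]
 [553.6523 -98.9322]
 [556.7039 200.732 ]
 [508.5607 201.2222]]
knobL [0.46   0.1262 0.0545]
knobR [ 0.4527 -0.0158  0.0544]
green [0.3882 0.0492 0.0151]
lidtopL [0.3743 0.116  0.9529]
lidtopR [ 0.6104 -0.0932  0.2603]
tab [0.6132 0.0468 0.2695]
bottle [0.5765 0.2642 0.0759]
brass [0.4783 0.2738 0.013 ]
obj [ 0.5464 -0.17    0.0445]
red [0.6376 0.132  0.0945]
blk [ 0.5685 -0.0117  0.0955]
tray [0.6049 0.054  0.0782]
(340, 135) [0.6218 0.1453 0.2446]
(380, 180) [0.6278 0.0139 0.2162]
(420, 225) [ 0.6479 -0.0903  0.1705]
(400, 222) [ 0.6736 -0.013   0.0924]
(350, 160) [0.6753 0.1783 0.1293]
(429, 240) [ 0.6701 -0.1017  0.1236]
top 2052 [ 0.6073 -0.1021  0.1404] [0.6853 0.1963 0.2731]
0.14 41 [0.0449 0.6766] -0.08812500574813498 0.16897315578698377
0.16 95 [0.0553 0.6694] -0.10214749089814365 0.19068609510873577
0.18 101 [0.0508 0.6602] -0.10111518638831916 0.18440452861227383
0.19999999999999998 99 [0.0525 0.6515] -0.1003402165776372 0.1
[... 411 characters left out ...]
78 -0.1048  0.14  ] [0.6694 0.1978 0.2743]
0.14 119 [0.0315 0.6608] -0.10478670633548903 0.18076732531480041
0.16 244 [0.0279 0.6541] -0.10453111003383972 0.1811380525054195
0.18 259 [0.0296 0.6452] -0.10396769700536866 0.18234664407174356
0.19999999999999998 272 [0.0268 0.6362] -0.10367253317358398 0.18272649812803407
0.21999999999999997 289 [0.0255 0.627 ] -0.10285768811663375 0.18035892801104372
0.23999999999999996 500 [0.0333 0.6173] -0.10238315734454154 0.19351819257400707
0.25999999999999995 820 [0.0459 0.6165] -0.10157578699309538 0.19784088491288332
0.2799999999999999 53 [0.0446 0.6143] 0.023527197305014177 0.07028618751188616
blue 229 [ 0.4658 -0.0853  0.0207] [0.4887 0.1989 0.068 ]
```

>>> jog_arm(
  moves="0 0 0 -7.5 1; 0 0 0 -7.5 1; 0 0 0 -7 1; -1.7 -4.5 0 0 1; -1.7 -4.5 0 0 1; -1.7 -4.5 0 0 1; -1.7 -4.5 0 0 1; -1.7 -4.5 0 0 1",
  grip_force=20,
)

```text
t: 0.9
tcp_pos: [0.3482, 0.3577, 0.231]
tcp_rot: [0.026, 1.0, -0.0, -0.0]
force: [1.0, -0.5, -0.7]
width: 0.0001
gripper_force: 0.0
```

```bash
python3 - <<'E'
from h import *
import pickle
np.set_printoptions(precision=4,suppress=True)
f=pickle.load(open("top.pkl","rb"));P=cloud(f)
for uv in [(370,90),(340,85),(400,95),(370,60)]: print(uv,P[uv[1],uv[0]])
# front rim line: first rim pixel per column from below
a=[]
for u in range(300,410,5):
    for v in range(240,195,-1):
        if abs(P[v,u,2]-.104)<.004: a.append(P[v,u]);break
a=np.array(a);print(np.polyfit(a[:,1],a[:,0],1),a[:,2].mean())
s=env.get_state();print(s["t"],s["tcp_pos"],s["tcp_rot"],s["width"])
E
```

```text
(370, 90) [ 0.8347 -0.0002  0.0581]
(340, 85) [0.8397 0.0729 0.0743]
(400, 95) [ 0.8366 -0.0785  0.0277]
(370, 60) [ 0.9061 -0.0007  0.0737]
[0.0499 0.5117] 0.1028259388029335
0.9 [0.3482 0.3577 0.231 ] [ 0.0265  0.9996 -0.0001 -0.0001] 0.00014142007135379558
```

>>> jog_arm(
  moves="-1.9 -4.6 0 0 1; -1.9 -4.6 0 0 1; -1.9 -4.6 0 0 1; -1.8 -4.5 0 0 1; -1.8 -4.4 0 0 1; 0 0 4 0 1; 0 0 4 0 1; 0 0 0 0 1",
)

```text
t: 1.7
tcp_pos: [0.4257, 0.1265, 0.1471]
tcp_rot: [0.027, 1.0, -0.002, -0.004]
force: [-0.6, 1.2, -0.1]
width: 0.0002
gripper_force: 0.0
```

>>> jog_arm(
  moves="0 0 4 0 1; 0 0 4 0 1; 0 0 2.8 0 1; 0 0 0 0 1; 0 0 0 0 1",
)

```text
t: 2.2
tcp_pos: [0.4296, 0.1287, 0.0448]
tcp_rot: [0.026, 1.0, -0.0, 0.0]
force: [0.4, -0.5, 1.0]
width: -0.0001
gripper_force: 0.0
```

```bash
python3 - <<'E'
from h import *
f=grab("top");cv2.imwrite("pics/t1.png",cv2.resize(f["frame"][180:300,230:470,::-1],None,fx=3,fy=3))
E
```

```text
(no output)
```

View pics/t1.png

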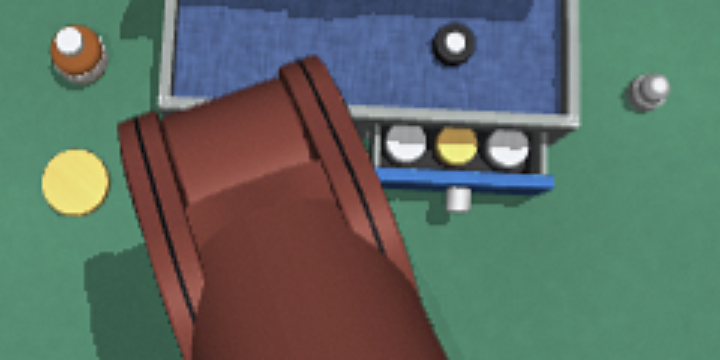

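The crop shows the arm covering the left drawer, the right knob free at crop (458,198), and nothing disturbed. I'll push now.

>>> jog_arm(
  moves="-1 0 0.3 0 1; -1 0 0 0 1; -1 0 0 0 1; -1 0 0 0 1; -1 0 0 0 1; -0.6 0 0 0 1; 0 0 0 0 1",
)

```text
t: 2.95
tcp_pos: [0.486, 0.1248, 0.0403]
tcp_rot: [0.027, 1.0, -0.0, 0.0]
force: [-0.8, -0.1, -0.7]
width: -0.0
gripper_force: 0.0
```

>>> jog_arm(
  moves="-0.4 0 0 0 1; -0.4 0 0 0 1; 0 0 0 0 1",
)

```text
t: 3.25
tcp_pos: [0.4882, 0.1248, 0.0393]
tcp_rot: [0.026, 1.0, -0.001, -0.005]
force: [-18.5, 1.2, 14.1]
width: -0.0002
gripper_force: 9.6
```

>>> jog_arm(
  moves="2 0 0 0 1; 2 0 0 0 1; 1.9 0 -2 0 1; 0 -3.7 0 0 1; 0 -3.7 0 0 1; 0 -3.6 0 0 1; 0 -3.6 0 0 1; 0 0 0 0 1",
)

```text
t: 4.05
tcp_pos: [0.4257, -0.0221, 0.0605]
tcp_rot: [0.029, 1.0, -0.0, 0.0]
force: [-0.1, -0.2, 0.3]
width: 0.0001
gripper_force: 0.0
```

>>> jog_arm(
  moves="0 0 2 0 1; 0 0 0 0 1; 0 0 0 0 1",
)

```text
t: 4.35
tcp_pos: [0.4259, -0.0176, 0.0404]
tcp_rot: [0.026, 1.0, -0.0, -0.0]
force: [0.6, 0.1, 0.0]
width: 0.0002
gripper_force: 0.0
```

```bash
python3 - <<'E'
from h import *
f=grab("top");g=grab("side")
cv2.imwrite("pics/t2.png",np.vstack([cv2.resize(f["frame"][180:300,230:470,::-1],(600,300)),cv2.resize(g["frame"][150:350,220:460,::-1],(360,300),interpolation=3).repeat(1,1) if 0 else cv2.resize(g["frame"][180:330,200:500,::-1],(600,300))]))
E
```

```text
(no output)
```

View pics/t2.png

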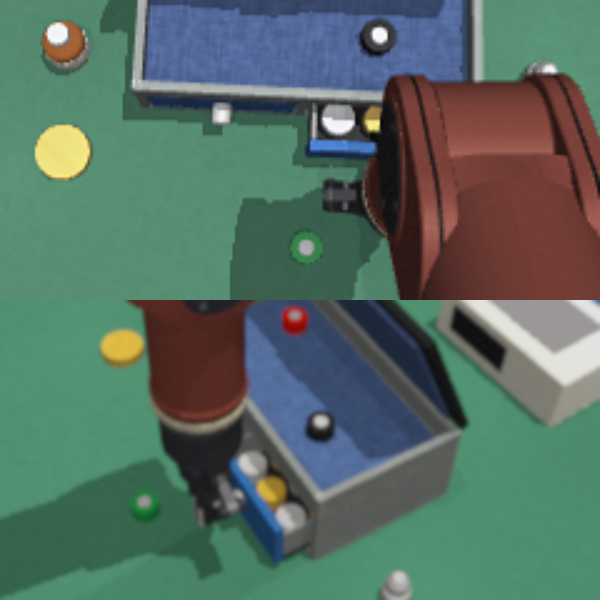

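The left drawer looks shut, with its knob right at the front (top crop 222,113). The fingers now stand in front of the right knob and the green puck hasn't moved.

>>> jog_arm(
  moves="-1 0 0 0 1; -1 0 0 0 1; -1 0 0 0 1; -1 0 0 0 1; -1 0 0 0 1; -0.7 0 0 0 1; -0.4 0 0 0 1; 0 0 0 0 1",
)

```text
t: 5.25
tcp_pos: [0.4805, -0.0209, 0.0384]
tcp_rot: [0.026, 1.0, 0.0, -0.008]
force: [-28.4, 3.9, 19.5]
width: 0.0001
gripper_force: 14.4
```

>>> jog_arm(
  moves="-0.3 0 0 0 1; 0 0 0 0 1",
)

```text
t: 5.45
tcp_pos: [0.4805, -0.0208, 0.038]
tcp_rot: [0.027, 1.0, 0.001, -0.01]
force: [-41.4, 3.4, 32.6]
width: -0.0003
gripper_force: 21.0
```

>>> jog_arm(
  moves="2 0 0 0 1; 2.4 0 0 0 1; 0 0 -5 0 1; 0 0 -5 0 1; 0 0 -5 0 1; 0 0 -5 0 1; 0 0 -5 0 1; 0 0 -4 0 1",
)

```text
t: 6.25
tcp_pos: [0.4469, -0.0192, 0.3338]
tcp_rot: [0.027, 1.0, 0.001, 0.002]
force: [0.6, 0.3, -0.2]
width: -0.0
gripper_force: 0.0
```

>>> jog_arm(
  moves="0 0 0 0 1; 0 0 0 0 1",
)

```text
t: 6.45
tcp_pos: [0.447, -0.019, 0.3311]
tcp_rot: [0.027, 1.0, 0.0, 0.001]
force: [0.3, 0.3, -0.4]
width: -0.0003
gripper_force: 0.0
```

```bash
python3 - <<'E'
from h import *
np.set_printoptions(precision=4,suppress=True)
f=grab("top");g=grab("side");P=cloud(f);Q=cloud(g)
cv2.imwrite("pics/t3.png",np.vstack([cv2.resize(f["frame"][130:290,230:470,::-1],(450,300)),cv2.resize(g["frame"][120:320,230:530,::-1],(450,300))]))
for n,C,fr in(("top",P,f),("side",Q,g)):
    b=(C[...,2]>.02)&(C[...,2]<.069)&(C[...,0]>.4)&(C[...,0]<.6)&(abs(C[...,1])<.25)&(fr["frame"][...,2].astype(int)-fr["frame"][...,0]>40)
    p=C[b]; e=p[:,0]-.0507*p[:,1]; 
    for s in(p[:,1]>.055,p[:,1]<.045): print(n,s.sum(),np.percentile(e[s],[5,50,95]) if s.any() else "")
E
```

```text
top 143 [0.5108 0.5112 0.5116]
top 69 [0.5107 0.5111 0.5114]
side 279 [0.5108 0.5118 0.5127]
side 386 [0.5106 0.5115 0.5124]
```

View pics/t3.png

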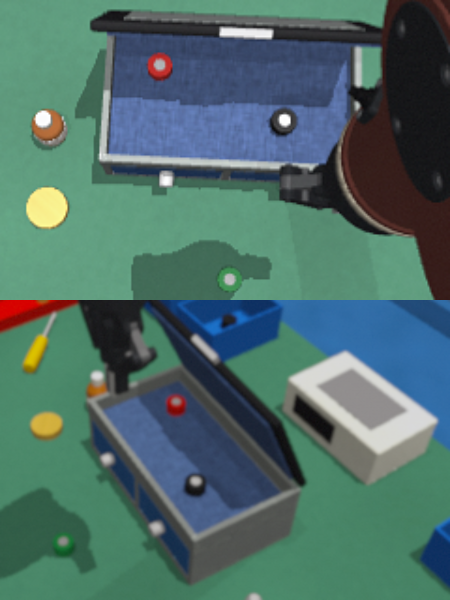

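Both drawer fronts sit flush with the chest front (0.511 m each), and the lid is still up. Next I'll carry the fingers over the lid to behind it.

>>> jog_arm(
  moves="-4 1.3 -1 0 1; -4 1.3 0 0 1; -4 1.3 0 0 1; -4 1.3 0 0 1; -4 1.2 0 0 1; -4 1.2 0 0 1; 0 0 0 0 1; 0 0 0 0 1",
)

```text
t: 7.35
tcp_pos: [0.69, 0.0441, 0.3369]
tcp_rot: [0.027, 1.0, -0.001, -0.002]
force: [-0.6, -0.8, 1.1]
width: -0.0001
gripper_force: 0.0
```

>>> jog_arm(
  moves="0 0 3.5 0 1; 0 0 3.5 0 1; 0 0 3.5 0 1; 0 0 0 0 1; 0 0 0 0 1",
)

```text
t: 7.85
tcp_pos: [0.6892, 0.0439, 0.2366]
tcp_rot: [0.027, 1.0, 0.0, 0.0]
force: [-0.7, -0.1, 1.7]
width: 0.0001
gripper_force: 0.0
```

```bash
python3 - <<'E'
from h import *
f=grab("side")
cv2.imwrite("pics/t4.png",cv2.resize(f["frame"][50:290,220:520,::-1],(600,480)))
a=np.linspace(1.14,0,12)
for s in(.14,):
    x=.683-s*np.cos(a)+.012*np.sin(a)+.011;z=.104+s*np.sin(a)+.012*np.cos(a)
    print(np.round(np.c_[a,x,z,np.r_[0,-np.diff(x)*100],np.r_[0,-np.diff(z)*100]],3))
E
```

```text
[[1.14  0.646 0.236 0.    0.   ]
 [1.036 0.633 0.231 1.342 0.563]
 [0.933 0.62  0.224 1.277 0.699]
 [0.829 0.608 0.215 1.198 0.827]
 [0.725 0.597 0.206 1.106 0.947]
 [0.622 0.587 0.195 1.002 1.056]
 [0.518 0.578 0.184 0.887 1.154]
 [0.415 0.571 0.171 0.763 1.239]
 [0.311 0.564 0.158 0.631 1.312]
 [0.207 0.559 0.145 0.492 1.37 ]
 [0.104 0.556 0.13  0.347 1.414]
 [0.    0.554 0.116 0.199 1.442]]
```

View pics/t4.png

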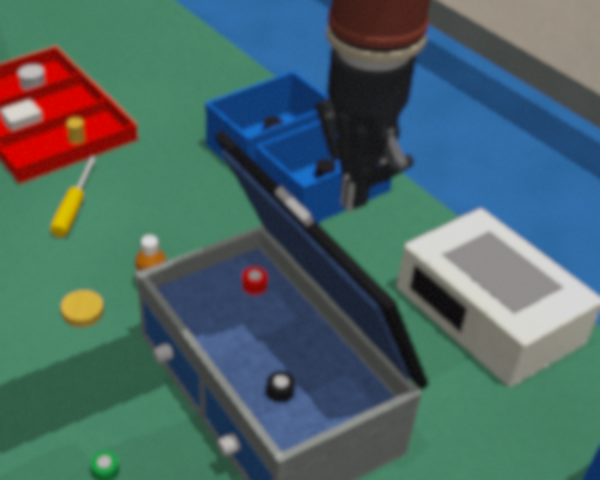

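The picture shows the closed fingers at (352,190), clear behind the lid's top edge. I'll move to contact and then follow the lid's arc.

>>> jog_arm(
  moves="2.2 0 0 0 1; 2.1 0 0 0 1; 0.7 0 0.3 0 1; 0.6 0 0.3 0 1; 0.6 0 0.3 0 1; 0.6 0 0.4 0 1; 0.6 0 0.4 0 1; 0.6 0 0.4 0 1",
)

```text
t: 8.7
tcp_pos: [0.611, 0.0484, 0.2157]
tcp_rot: [0.027, 1.0, 0.0, 0.001]
force: [2.1, 0.1, 5.0]
width: 0.0001
gripper_force: 1.9
```

>>> jog_arm(
  moves="0.6 0 0.5 0 1; 0.5 0 0.5 0 1; 0.5 0 0.5 0 1; 0.5 0 0.5 0 1; 0.5 0 0.6 0 1; 0.4 0 0.6 0 1; 0 0 0 0 1",
)

```text
t: 9.4
tcp_pos: [0.5788, 0.0502, 0.1811]
tcp_rot: [0.026, 1.0, -0.0, -0.001]
force: [0.1, -0.3, -1.0]
width: -0.0
gripper_force: 0.0
```

>>> jog_arm(
  moves="0.4 0 0.7 0 1; 0.4 0 0.7 0 1; 0.4 0 0.7 0 1; 0.3 0 0.7 0 1; 0.3 0 0.7 0 1; 0.2 0 0.7 0 1; 0.2 0 0.7 0 1; 0 0 0 0 1",
)

```text
t: 10.2
tcp_pos: [0.5568, 0.0511, 0.132]
tcp_rot: [0.026, 1.0, -0.0, -0.001]
force: [0.4, -1.0, -0.3]
width: 0.0005
gripper_force: 0.0
```

>>> jog_arm(
  moves="0.1 0 0.7 0 1; 0 0 0.6 0 1; 0 0 0.5 0 1; 0 0 0 0 1",
)

```text
t: 10.6
tcp_pos: [0.5562, 0.0513, 0.116]
tcp_rot: [0.027, 1.0, 0.0, -0.001]
force: [-10.0, -0.5, 18.5]
width: -0.0002
gripper_force: 9.6
```

>>> jog_arm(
  moves="0 0 0.2 0 1; 0 0 0 0 1; 0 0 0 0 1; 0 0 -1 0 1; 0 0 -4 0 1; 0 0 -5 0 1; 0 0 -5 0 1; 0 0 0 0 1",
)

```text
t: 11.4
tcp_pos: [0.56, 0.0513, 0.2699]
tcp_rot: [0.027, 1.0, 0.002, 0.005]
force: [1.0, 0.3, -0.2]
width: -0.0001
gripper_force: 0.0
```

```bash
python3 - <<'E'
from h import *
np.set_printoptions(precision=4,suppress=True)
f=grab("side");g=grab("top");P=cloud(f);T=cloud(g)
cv2.imwrite("pics/t5.png",np.vstack([cv2.resize(f["frame"][100:340,220:520,::-1],(375,300)),cv2.resize(g["frame"][130:290,230:470,::-1],(450,300))[:,:375]]))
for C in(P,T):
    e=C[...,0]-.0507*C[...,1];b=(e>.515)&(e<.68)&(C[...,1]>-.09)&(C[...,1]<.18)&(C[...,2]>.07)&(C[...,2]<.16)
    p=C[b];k=np.linalg.lstsq(np.c_[p[:,0],p[:,1],np.ones(len(p))],p[:,2],rcond=None)[0];print(len(p),k,np.percentile(p[:,2],[2,50,98]))
E
```

```text
7245 [-0.0001  0.0011  0.1165] [0.1137 0.1165 0.1192]
4092 [-0.0008 -0.0008  0.1165] [0.1129 0.116  0.119 ]
```

View pics/t5.png

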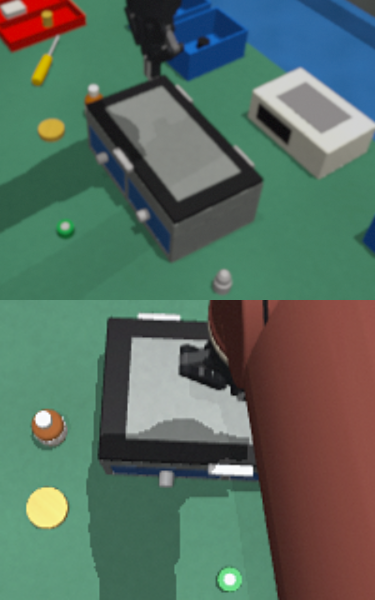

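The lid lies flat at z = 0.116 m with a slope under 0.001, the drawers are shut, the loose things in view are in place, and the fingers are clear at about 0.27 m.

```bash
python3 -c "
from cell import env
print(env.sign_off())"
```

```text
the job is handed in; nothing more can be done
None
```

I pushed both drawers fully home, then pushed the lid down shut from its outside. The loose things I could see afterwards had not moved, though the pucks under the lid can no longer be seen. The job is handed in, at about 11.5 s of robot time; it returned no verdict.

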